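Bring the engine just past compression and set the brake

ROBOT

A 7-joint arm with a two-finger parallel gripper is mounted at the origin on the work surface. World frame = base frame: x ahead of the robot, y to its left, z up, the work surface at z = 0. Lengths are in mm, angles in rad, forces in N, time in s.
With the tool pointing down it reaches from about 400 to 850 mm from the base axis. Payload 10.4 kg.
Tool frame: the origin (TCP) lies on the centre line of the jaws, within the pads' length; the fingertips stand 19 mm ahead of it and the grasp point (between the pads) is the TCP (arm.tips_ahead is the z of the fingertips in the tool frame, in mm); z points along the fingers, y is the line along which they close (so a half turn about z gives the same grasp; the last joint's range is limited). The gripper opens to 87 mm and grips with 3 to 60 N. Pads are 19 mm wide; open, the fingers measure 117 mm over their backs; the gripper's body (75 mm by 190 mm) begins 51 mm behind the grasp point.
Start: joints at [-1.182, 0.332, -0.065, 1.46, 0.022, 1.35, -0.088], TCP at [250.152, 572.778, 241.576] pointing down, gripper open.
Joint ranges: [-2.6, 2.6], [-0.5, 2.12], [-1.47, 1.34], [0.16, 2.42], [-1.27, 4.41], [0.06, 2.06], [-2.6, 2.6]. Speed limits (rad/s): [2.22, 2.22, 2.79, 2.79, 3.14, 3.14, 3.14].

INTERFACE

Orientations are given as a rotation vector (axis times angle).
In Python, from cell import monitor, snapshot, job, arm gives the robot as it stands. The module is installed in compiled form; this text tells all that it offers.
- The arm moves only by the tool jog_arm, never from a script. Its argument "increments" is a list of rows, each an object of numbers: "wx", "wy", "wz": the turn, a rotation vector about the tool's x, y, z in rad; "tx", "ty", "tz": the shift along the tool's x, y, z in cm; "gripper": the finger opening in cm, from 0 to 8.7. In form: [{"wx": .., "wy": .., "wz": .., "tx": .., "ty": .., "tz": .., "gripper": ..}, ...]. A call has 1 to 20 rows; each row is the pose to reach, as a shift and turn from the pose commanded when the call began, along the tool's axes at that moment; what a row does not reach only later rows make up. A row lasts 1/12 s, in which the tool goes at most 41.7 mm and 7.16 degrees, less where a joint would pass 70% of its speed; a pose out of reach is approached as far as the arm can. A call with a gripper value outside its range is refused whole. The fingers move at their own pace and stop on an object; the grip force is fixed at half the most. Time passes only in rows, so rows that repeat a pose let the fingers close. It gives the time, the measured TCP pose, the force, the opening and the grip force at its end, in the units of the state.
- monitor.get_state(): the state, without advancing time (a new reading comes with each control period).
- snapshot(name): name is "scene" or "top"; returns a dict with "pixels" (480x640x3 uint8, blue, green, red), "K" (3x3 intrinsics, pixels), "distortion" ([k1, k2, p1, p2, k3] as OpenCV has them; the pictures are not rectified), "eye" and "attitude" of the camera in the world. Camera axes: x right, y up, looking along -z (the intrinsics and any distortion apply to the point x, -y, -z); pixel columns grow to the right and rows downward; lengths in mm; the calibration is good to about 2 mm. A picture is of the moment at which its call begins. There is no depth.
- job.sign_off(): hands the job in; it is judged then, once.
The state is a dict: "clock": time; "joints": joint angles; "qd": joint speeds; "tau": joint torques, N m; "eef_pos": TCP position; "tool_rot": TCP orientation; "force": force on the tool from outside, world axes, zero at the start; "torque": the same for the moment, N m; "gripper_width": opening from 0.0 (shut) to 1.0 (fully open); "grip_force": force on a finger pad.
Only numpy, scipy, OpenCV 4.12 (cv2) and the standard library are available. Lean on these libraries where they do the work, as an engineer would, in place of code of your own. Each camera call takes 0.05 s, during which the arm holds its last target. There are 200 camera calls.

TASK

Take the red crank knob on the engine's flywheel and turn the wheel slowly clockwise (seen from above) until you feel it push back harder and harder against compression, reach its peak and let go, and stop just past the peak, where the push-back has gone and the wheel stays by itself; do not run on, and never let it kick back. Then leave the knob and gently swing the brake lever with the yellow post fully in towards the flywheel, leaving the wheel there and everything else on the bench undisturbed.

Things in the scene. Friction and masses are not known exactly. Their poses are not given: they have to be found in the camera images.
- engine: small vertical-shaft engine fixed on a 300 x 380 mm plywood board; origin under the board, straight below the flywheel's upright axis; x points to the finned cylinder, y to the brake lever's side, z up. The block is about 190 mm square; the red round backing plate under the wheel is 192 mm across, its top 177 mm above the bench.
- flywheel: dark steel flywheel, 170 mm across, 22 mm thick, underside 182 mm above the bench; turns any number of times round its upright axis (own z, through its origin); x points to the knob. The knob may sit in any of the wheel's holes, so no visible angle tells where the piston is: only feel does. Bearing drag is 0.14 N m (2 N at the knob) all round.
- wheel_hub (a point): centre of the hub's top face, on the wheel's axis, 216 mm above the bench. Compression starts 0.25 to 2.5 rad clockwise from the start: over 27 degrees the spring-back at the knob climbs to 6 N (on top of drag), peaks midway, and is gone at the top. For the next 20 degrees there is drag only: stop there, the wheel stays. Beyond, it is driven on; let go before, it kicks back.
- knob_top (a point): middle of the top of the red upright crank knob on the flywheel, 21 mm in diameter, 44 mm tall, 66 mm from the flywheel's axis, top 254 mm above the bench; it spins freely on its own pin, so it can be carried round without turning the hand.
- brake_post_top (a point): middle of the top of the yellow upright post at the end of the steel brake lever: 18 mm in diameter, free over its upper 48 mm, top 242 mm above the bench, 115 mm from the pivot. It swings level about the pivot.
- brake_pivot (a point): the brake lever's upright pivot axis, fixed on the engine, 186 mm above the bench.
- brake (a joint): brake lever angle: 0 is off (swung out, as it starts), 0.45 rad is fully on (at its stop, rubber shoe at the wheel's rim). It grows anticlockwise seen from above, stays where it is left and takes about 2 N at the post.
- spanner: steel combination spanner 130 mm long lying on the right of the engine board; to be left alone. Origin at its underside
- spark_plug: white and steel spark plug, 48 mm long, 21 mm thick, lying on the left front of the engine board; to be left alone. Origin at its underside
- glue: small white glue bottle with red cap, 34 mm wide, 90 mm high; to be left alone. Origin at its underside
- jar: white plastic jar, 60 mm wide, 75 mm high; to be left alone. Origin at its underside
- coffee: cardboard coffee cup, 76 mm wide, 95 mm high; to be left alone. Origin at its underside
- screwdriver: screwdriver lying on the black mat; to be left alone. Origin at its underside
- leftover: wood offcut 100 x 50 x 20 mm; to be left alone. Origin at its underside

How it is judged (in metres and radians):
On the way:
1. the flywheel stands just past the compression peak, with the brake still off (x of plate_c1 in the frame of flywheel above 0 m and y of plate_c1 in the frame of flywheel between -0.007 and 0.0285 m and value of joint brake below 0.1 rad and angular speed of flywheel below 0.15 rad/s), for 0.3 s.
At the end, for the whole second after the job is handed in: The flywheel is at rest between 6 degrees before and 24 degrees past the top of compression (where the push-back has gone) and the brake lever is on, beyond 0.38 rad (x of plate_c1 in the frame of flywheel above 0 m and y of plate_c1 in the frame of flywheel between -0.007 and 0.0285 m and value of joint brake above 0.38 rad and angular speed of flywheel below 0.05 rad/s); the robot touches nothing.
It fails at once if the flywheel is run on more than 43 degrees past the top of compression, or turned there the wrong way round (x of plate_c1 in the frame of flywheel below 0.0512 m and y of plate_c1 in the frame of flywheel above 0 m).
It fails at once if the flywheel is spun, or kicks back, faster than 2.5 rad/s (angular speed of flywheel above 2.5 rad/s).
It fails at once if the brake lever is pushed with more than 40 N (contact force between anything else and brake above 40 N).
It fails at once if a bystander is moved by more than 30 mm (distance of any of spanner, spark_plug, glue, jar, coffee, screwdriver, leftover from where it was at the start of the episode above 0.03 m).
It also fails if it takes over 69 s, if anything falls off the work surface, if the arm or the gripper's body presses on something with over 40 N, if the wrist force passes 120 N, or if a joint passes its speed limit or range.

## Working session

There is one attempt and no reset: what is moved stays moved. The work goes in short steps, Python scripts to look and compute and a tool call to move; the robot and the scene stay as the last step left them, time stands still between calls to the robot, and variables do not carry over. Pictures are saved under pics/ and viewed, at most 10 in all, crops included, and the job is handed in when it is done.

Besides the shell and the picture viewer there is one more tool, called by a JSON object that holds its "fn" and its "kwargs". jog_arm: Moves the arm, as the interface text tells. Its arguments: {"type":"object","properties":{"increments":{"type":"array"}},"required":["increments"]}

```bash
mkdir -p pics; python3 - <<'E'
from cell import monitor, snapshot
import cv2,pickle
s=monitor.get_state();print({k:s[k] for k in('clock','eef_pos','tool_rot','force','gripper_width')})
d={n:snapshot(n) for n in('scene','top')}
pickle.dump(d,open('d.pkl','wb'))
for n in d: cv2.imwrite(f'pics/{n}0.png',d[n]['pixels']);print(n,d[n]['eye'],d[n]['attitude'],d[n]['K'],d[n]['distortion'])
E
```

```text
{'clock': 0.0, 'eef_pos': array([250.02367118, 572.40792891, 240.74880005]), 'tool_rot': array([-6.42216419e-01, -3.07500829e+00,  2.23099680e-03]), 'force': array([-0.63930694, -0.13268272, -0.43544186]), 'gripper_width': 1.0013987096291461}
scene [ 874.74366911 -702.20735015 1294.48960371] [0.60453815 0.15311465 0.45658884] [[558.74737306   0.         324.31009378]
 [  0.         558.74737306 240.41032505]
 [  0.           0.           1.        ]] [-0.03419667  0.          0.          0.          0.        ]
top [ 398.86439766  -12.8977434  1463.36526927] [ 0.08267882 -0.04609487 -1.55585441] [[461.18908211   0.         327.50598774]
 [  0.         461.18908211 235.33909376]
 [  0.           0.           1.        ]] [-0.0294759  0.         0.         0.         0.       ]
```

View pics/scene0.png

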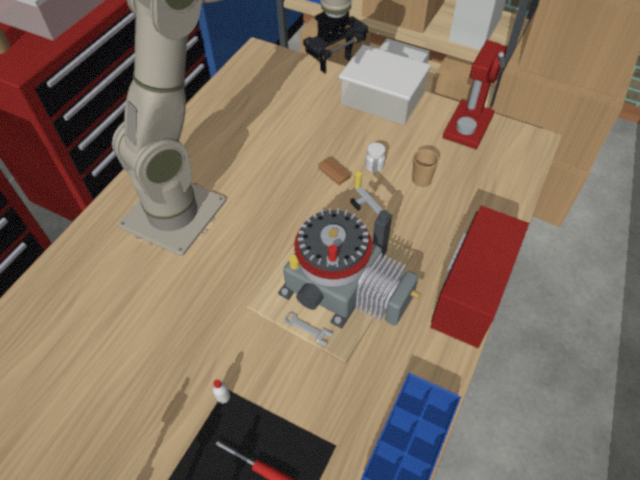

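View pics/top0.png

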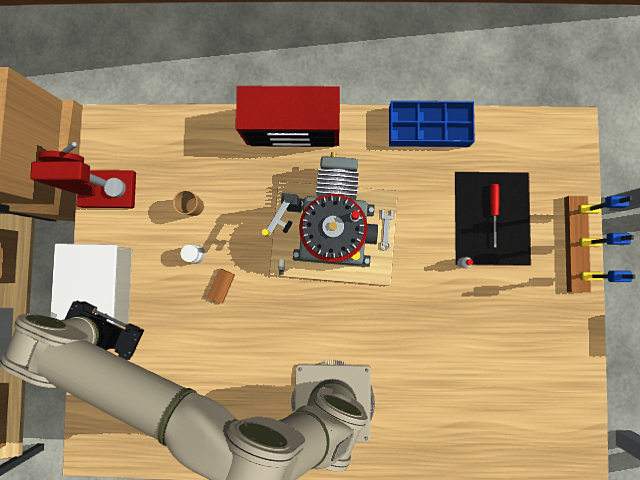

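Scene: knob near (333,250), yellow post near (358,180). Top: hub (333,227), knob (355,214), post (265,232), lever pivot about (293,203). Next I locate them precisely.

```bash
cat > h.py <<'E'
import numpy as np,cv2
from scipy.spatial.transform import Rotation as R
def ray(d,uv):
    p=cv2.undistortPoints(np.array([[uv]],float),np.array(d['K']),np.array(d['distortion']))[0,0]
    return np.array(d['eye']),R.from_rotvec(d['attitude']).apply([p[0],-p[1],-1])
def onz(d,uv,z):
    o,v=ray(d,uv);return o+v*(z-o[2])/v[2]
def pix(d,P):
    q=R.from_rotvec(d['attitude']).inv().apply(np.array(P)-d['eye'])*[1,-1,-1]
    return cv2.projectPoints(q[None],np.zeros(3),np.zeros(3),np.array(d['K']),np.array(d['distortion']))[0][0,0]
def blobs(d,col,box):
    x0,y0,x1,y1=box;h=cv2.cvtColor(d['pixels'],cv2.COLOR_BGR2HSV)
    H,S,V=[h[...,i].astype(int) for i in range(3)]
    m=(S>130)&(V>90)&(((H<7)|(H>173)) if col=='r' else ((H>21)&(H<33)))
    k=np.zeros_like(m);k[y0:y1,x0:x1]=m[y0:y1,x0:x1]
    n,l,st,c=cv2.connectedComponentsWithStats(k.astype(np.uint8))
    return [(st[i].tolist(),c[i].round(1).tolist()) for i in range(1,n) if st[i][4]>12]
E
python3 - <<'E'
from h import *;import pickle
d=pickle.load(open('d.pkl','rb'));t=d['top'];s=d['scene']
print(blobs(t,'r',(290,180,380,270)));print(blobs(s,'r',(285,200,380,290)))
for n,b in((t,(255,220,275,245)),(s,(345,165,370,195))):print(blobs(n,'y',b))
a=t['pixels'][180:270,250:390];b=s['pixels'][165:285,280:400]
cv2.imwrite('pics/c.png',np.hstack([cv2.resize(a,None,fx=3.2,fy=3.2,interpolation=3)[:280],cv2.resize(b,None,fx=2.9,fy=2.9,interpolation=3)[:280]]))
print(onz(t,(333,227),216),onz(s,(334,233),216))
E
```

```text
[([299, 194, 69, 68, 610], [335.0, 231.7]), ([352, 211, 8, 8, 51], [355.3, 214.2])]
[([295, 234, 77, 45, 698], [333.5, 264.2]), ([328, 245, 10, 16, 127], [332.2, 252.4])]
[([261, 229, 9, 8, 52], [265.4, 232.4])]
[([355, 172, 6, 15, 86], [357.5, 179.0])]
[524.29986505   2.39750857 216.        ] [528.74270167   6.25428868 216.        ]
```

View pics/c.png

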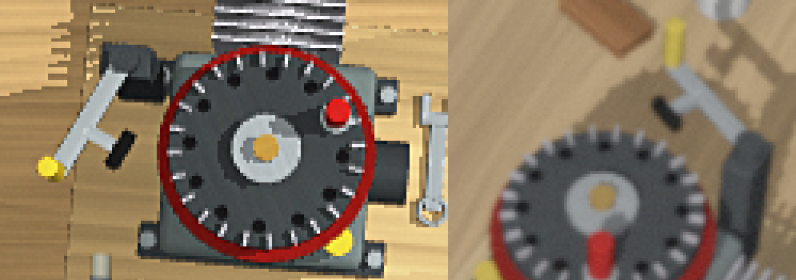

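Crop: knob top at top-view (355.5,214.5), post (265.5,232.3), hub disc (333,226.6), pivot block about (289,200).

```bash
python3 - <<'E'
from h import *;import pickle
d=pickle.load(open('d.pkl','rb'));t=d['top'];s=d['scene']
hub=onz(t,(333.1,226.6),216);print('hub',hub,onz(s,(333,233.5),216))
k=onz(t,(355.3,214.2),254);k2=onz(s,(333,248.5),254);print('knob',k,k2,np.hypot(*(k-hub)[:2]),np.degrees(np.arctan2(*(k-hub)[1::-1])))
p=onz(t,(265.3,232.3),242);p2=onz(s,(358,175),242);print('post',p,p2)
v=onz(t,(288.5,200.5),190);print('pivot',v,np.linalg.norm((p-v)[:2]))
for q in(hub,k,p):print(pix(s,q))
E
```

```text
hub [525.39576036   2.1408593  216.        ] [527.27394599   3.8516947  216.        ]
knob [555.15788136 -56.43679767 254.        ] [558.34539267 -58.55127062 254.        ] 65.70483804387894 -63.06579878467921
post [505.21393243 182.55468774 242.        ] [510.00513907 178.49663263 242.        ]
pivot [599.7845099  128.11022627 190.        ] 109.1228367820235
[331.975753   233.72912072]
[332.16066696 247.29022772]
[356.96516538 173.29152055]
```

{"fn": "jog_arm", "kwargs": {"increments": [{"tz": -4}, {"tz": -8}, {"tx": -2.66, "ty": -2.27, "tz": -7.8}, {"tx": -5.8, "ty": -5, "tz": -7.8}, {"tx": -8.6, "ty": -7.3, "tz": -7.8}, {"tx": -11.5, "ty": -9.8, "tz": -7.8}, {"tx": -14.5, "ty": -12.4, "tz": -7.8}, {"tx": -17.5, "ty": -15, "tz": -7.8}, {"tx": -20.5, "ty": -17.5, "tz": -7.8}, {"tx": -23.5, "ty": -20.1, "tz": -7.8}, {"tx": -26.5, "ty": -22.6, "tz": -7.8}, {"tx": -29.5, "ty": -25.2, "tz": -7.8, "gripper": 5}, {"tx": -32.5, "ty": -27.8, "tz": -7.8, "gripper": 5}, {"tx": -35.5, "ty": -30.3, "tz": -7.8, "gripper": 5}, {"tx": -38.5, "ty": -32.9, "tz": -7.8, "gripper": 5}, {"tx": -41.5, "ty": -35.4, "tz": -7.8, "gripper": 5}, {"tx": -44.5, "ty": -38, "tz": -7.8, "gripper": 5}, {"tx": -47.5, "ty": -40.6, "tz": -7.8, "gripper": 5}, {"tx": -50.5, "ty": -43.1, "tz": -7.8, "gripper": 5}, {"tx": -53.2, "ty": -45.5, "tz": -7.8, "gripper": 5}]}}

```text
invalid input at $.increments[0]: expected keys wx, wy, wz, tx, ty, tz, gripper
```

{"fn": "jog_arm", "kwargs": {"increments": [{"wx": 0, "wy": 0, "wz": 0, "tx": 0, "ty": 0, "tz": -4, "gripper": 8.7}, {"wx": 0, "wy": 0, "wz": 0, "tx": 0, "ty": 0, "tz": -7.8, "gripper": 8.7}, {"wx": 0, "wy": 0, "wz": 0, "tx": -3, "ty": -2.6, "tz": -7.8, "gripper": 8.7}, {"wx": 0, "wy": 0, "wz": 0, "tx": -6, "ty": -5.1, "tz": -7.8, "gripper": 8.7}, {"wx": 0, "wy": 0, "wz": 0, "tx": -9, "ty": -7.7, "tz": -7.8, "gripper": 8.7}, {"wx": 0, "wy": 0, "wz": 0, "tx": -12, "ty": -10.3, "tz": -7.8, "gripper": 8.7}, {"wx": 0, "wy": 0, "wz": 0, "tx": -15, "ty": -12.8, "tz": -7.8, "gripper": 8.7}, {"wx": 0, "wy": 0, "wz": 0, "tx": -18, "ty": -15.4, "tz": -7.8, "gripper": 8.7}, {"wx": 0, "wy": 0, "wz": 0, "tx": -21, "ty": -17.9, "tz": -7.8, "gripper": 8.7}, {"wx": 0, "wy": 0, "wz": 0, "tx": -24, "ty": -20.5, "tz": -7.8, "gripper": 5}, {"wx": 0, "wy": 0, "wz": 0, "tx": -27, "ty": -23.1, "tz": -7.8, "gripper": 5}, {"wx": 0, "wy": 0, "wz": 0, "tx": -30, "ty": -25.6, "tz": -7.8, "gripper": 5}, {"wx": 0, "wy": 0, "wz": 0, "tx": -33, "ty": -28.2, "tz": -7.8, "gripper": 5}, {"wx": 0, "wy": 0, "wz": 0, "tx": -36, "ty": -30.8, "tz": -7.8, "gripper": 5}, {"wx": 0, "wy": 0, "wz": 0, "tx": -39, "ty": -33.3, "tz": -7.8, "gripper": 5}, {"wx": 0, "wy": 0, "wz": 0, "tx": -42, "ty": -35.9, "tz": -7.8, "gripper": 5}, {"wx": 0, "wy": 0, "wz": 0, "tx": -45, "ty": -38.5, "tz": -7.8, "gripper": 5}, {"wx": 0, "wy": 0, "wz": 0, "tx": -48, "ty": -41, "tz": -7.8, "gripper": 5}, {"wx": 0, "wy": 0, "wz": 0, "tx": -51, "ty": -43.6, "tz": -7.8, "gripper": 5}, {"wx": 0, "wy": 0, "wz": 0, "tx": -53.2, "ty": -45.5, "tz": -7.8, "gripper": 5}]}}

```text
clock: 1.77
eef_pos: [556.0, -60.6, 319.4]
tool_rot: [0.645, 3.074, -0.001]
force: [-0.3, 0.1, 0.7]
gripper_width: 0.573
grip_force: 0.0
```

{"fn": "jog_arm", "kwargs": {"increments": [{"wx": 0, "wy": 0, "wz": 0, "tx": 0, "ty": 0, "tz": 2.5, "gripper": 4.5}, {"wx": 0, "wy": 0, "wz": 0, "tx": 0, "ty": 0, "tz": 5, "gripper": 4.5}, {"wx": 0, "wy": 0, "wz": 0, "tx": 0, "ty": 0, "tz": 7, "gripper": 4.5}, {"wx": 0, "wy": 0, "wz": 0, "tx": 0, "ty": 0, "tz": 8.2, "gripper": 4.5}, {"wx": 0, "wy": 0, "wz": 0, "tx": 0, "ty": 0, "tz": 8.2, "gripper": 4.5}]}}

```text
clock: 2.18
eef_pos: [554.3, -56.9, 234.9]
tool_rot: [-0.641, -3.071, 0.002]
force: [-0.2, -0.1, -0.7]
gripper_width: 0.517
grip_force: 0.0
```

```bash
python3 - <<'E'
from h import *;from cell import snapshot,monitor
s=snapshot('scene');t=snapshot('top');st=monitor.get_state();print(st['eef_pos'],st['force'])
print(pix(s,st['eef_pos']))
a=s['pixels'][190:290,280:400];b=t['pixels'][180:270,280:400]
cv2.imwrite('pics/g.png',np.hstack([cv2.resize(a,(480,400)),cv2.resize(b,(320,240))[:400] if 0 else cv2.copyMakeBorder(cv2.resize(b,(320,240)),0,160,0,0,0)]))
E
```

```text
[555.69427831 -57.04070775 238.10535305] [ 0.10464735 -0.35551094  1.92473897]
[332.22086754 251.52767837]
```

View pics/g.png

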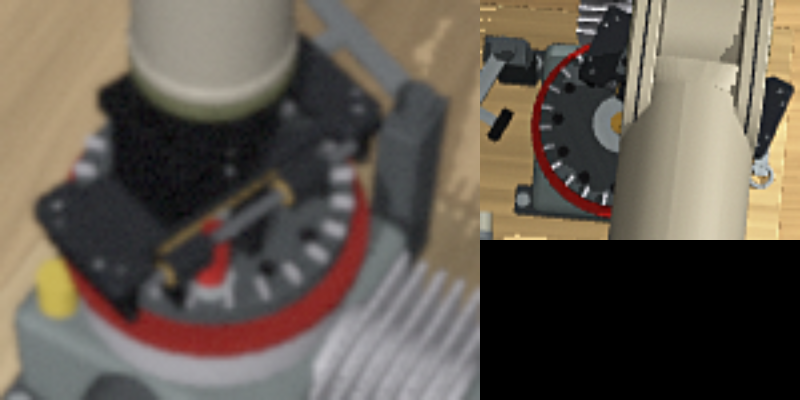

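The knob (crop 215,250 = pixel 334,252) stands between the fingers. I'll close on it.

{"fn": "jog_arm", "kwargs": {"increments": [{"wx": 0, "wy": 0, "wz": 0, "tx": 0, "ty": 0, "tz": 0, "gripper": 3}, {"wx": 0, "wy": 0, "wz": 0, "tx": 0, "ty": 0, "tz": 0, "gripper": 2.5}, {"wx": 0, "wy": 0, "wz": 0, "tx": 0, "ty": 0, "tz": 0, "gripper": 2}, {"wx": 0, "wy": 0, "wz": 0, "tx": 0, "ty": 0, "tz": 0, "gripper": 1.5}, {"wx": 0, "wy": 0, "wz": 0, "tx": 0, "ty": 0, "tz": 0, "gripper": 1.5}, {"wx": 0, "wy": 0, "wz": 0, "tx": 0, "ty": 0, "tz": 0, "gripper": 1.5}]}}

```text
clock: 2.78
eef_pos: [555.8, -56.8, 238.0]
tool_rot: [0.642, 3.075, 0.001]
force: [-0.2, 0.8, 2.6]
gripper_width: 0.233
grip_force: 30.0
```

```bash
cat > arc.py <<'E'
# rows along the arc from angle a0, step deg, n rows; start commanded point p0; prints tool cm
import sys,numpy as np
hx,hy,r,a0,step,n=map(float,sys.argv[1:7])
a=np.radians(a0+step*np.arange(0,n+1));P=np.c_[hx+r*np.cos(a),hy+r*np.sin(a)];D=(P-P[0])[1:]/10
T=np.radians(156.4);X=np.array([np.cos(T),np.sin(T)]);Y=np.array([np.sin(T),-np.cos(T)])
for d in D:print(round(d@X,2),round(d@Y,2))
E
python3 - <<'E'
from cell import monitor;import numpy as np
s=monitor.get_state();print(s['eef_pos'],s['force'],s['gripper_width'],s['grip_force'])
E
python3 arc.py 526 3 66.5 -63 -1.5 12
```

```text
[555.79105187 -56.82028708 237.98726004] [-0.20860361  0.84181105  2.58331399] 0.2328719780878757 29.99986944749253
0.11 -0.13
0.23 -0.26
0.35 -0.39
0.47 -0.51
0.59 -0.63
0.72 -0.75
0.86 -0.87
0.99 -0.98
1.13 -1.08
1.27 -1.19
1.41 -1.29
1.56 -1.38
```

{"fn": "jog_arm", "kwargs": {"increments": [{"wx": 0, "wy": 0, "wz": 0, "tx": 0.11, "ty": -0.13, "tz": 0, "gripper": 1.5}, {"wx": 0, "wy": 0, "wz": 0, "tx": 0.23, "ty": -0.26, "tz": 0, "gripper": 1.5}, {"wx": 0, "wy": 0, "wz": 0, "tx": 0.35, "ty": -0.39, "tz": 0, "gripper": 1.5}, {"wx": 0, "wy": 0, "wz": 0, "tx": 0.47, "ty": -0.51, "tz": 0, "gripper": 1.5}, {"wx": 0, "wy": 0, "wz": 0, "tx": 0.59, "ty": -0.63, "tz": 0, "gripper": 1.5}, {"wx": 0, "wy": 0, "wz": 0, "tx": 0.72, "ty": -0.75, "tz": 0, "gripper": 1.5}]}}

```text
clock: 3.28
eef_pos: [546.1, -60.5, 238.0]
tool_rot: [0.641, 3.075, 0.002]
force: [0.1, 4.5, 5.7]
gripper_width: 0.233
grip_force: 30.0
```

```bash
cat > f.py <<'E'
from cell import monitor;import numpy as np
s=monitor.get_state();p=s['eef_pos'][:2]-[526,3];r=np.hypot(*p);u=p/r;f=s['force'][:2]
print('t',round(s['clock'],2),'pos',s['eef_pos'].round(1),'ang',np.degrees(np.arctan2(p[1],p[0])).round(1),'r',r.round(1),'Frad',(f@u).round(1),'Fback',(f@[-u[1],u[0]]).round(1),'grip',s['gripper_width'].round(3),s['grip_force'].round(0))
E
python3 f.py;python3 arc.py 526 3 66 -72 -1.5 8
```

```text
0.13 -0.11
0.26 -0.22
0.4 -0.33
0.54 -0.43
0.68 -0.53
0.83 -0.62
0.97 -0.72
1.12 -0.8Traceback (most recent call last):
  File "f.py", line 3, in <module>
    print('t',round(s['clock'],2),'pos',s['eef_pos'].round(1),'ang',np.degrees(np.arctan2(p[1],p[0])).round(1),'r',r.round(1),'Frad',(f@u).round(1),'Fback',(f@[-u[1],u[0]]).round(1),'grip',s['gripper_width'].round(3),s['grip_force'].round(0))
                                                                                                                                                                                             ^^^^^^^^^^^^^^^^^^^^^^^^
AttributeError: 'float' object has no attribute 'round'
```

```bash
sed -i "s/(s\['gripper_width'\].round(3),s\['grip_force'\].round(0))/X/;s/s\['gripper_width'\].round(3),s\['grip_force'\].round(0)/s['gripper_width'],s['grip_force']/" f.py
cat > arc.py <<'E'
# commanded start px py; circle hx hy r; angles a0+step*i : prints tool cm rows, and end point
import sys,numpy as np
px,py,hx,hy,r,a0,step,n=map(float,sys.argv[1:9])
a=np.radians(a0+step*np.arange(1,n+1));P=np.c_[hx+r*np.cos(a),hy+r*np.sin(a)];D=(P-[px,py])/10
T=np.radians(156.4);X=np.array([np.cos(T),np.sin(T)]);Y=np.array([np.sin(T),-np.cos(T)])
for d in D:print(round(d@X,2),round(d@Y,2))
print(P[-1].round(1),a0+step*n)
E
python3 f.py;python3 arc.py 546 -61.1 526.5 4 66 -73 -1.5 8
```

```text
t 3.28 pos [546.1 -60.5 238. ] ang -72.4 r 66.6 Frad -4.2 Fback 1.5 grip 0.23257054595657423 30.0010078579362
0.23 0.06
0.37 -0.04
0.5 -0.15
0.65 -0.25
0.79 -0.34
0.93 -0.44
1.08 -0.53
1.23 -0.61
[532.3 -61.7] -85.0
```

{"fn": "jog_arm", "kwargs": {"increments": [{"wx": 0, "wy": 0, "wz": 0, "tx": 0.2, "ty": 0, "tz": 0, "gripper": 1.5}, {"wx": 0, "wy": 0, "wz": 0, "tx": 0.36, "ty": -0.05, "tz": 0, "gripper": 1.5}, {"wx": 0, "wy": 0, "wz": 0, "tx": 0.5, "ty": -0.15, "tz": 0, "gripper": 1.5}, {"wx": 0, "wy": 0, "wz": 0, "tx": 0.65, "ty": -0.25, "tz": 0, "gripper": 1.5}, {"wx": 0, "wy": 0, "wz": 0, "tx": 0.79, "ty": -0.34, "tz": 0, "gripper": 1.5}, {"wx": 0, "wy": 0, "wz": 0, "tx": 0.93, "ty": -0.44, "tz": 0, "gripper": 1.5}, {"wx": 0, "wy": 0, "wz": 0, "tx": 1.08, "ty": -0.53, "tz": 0, "gripper": 1.5}, {"wx": 0, "wy": 0, "wz": 0, "tx": 1.23, "ty": -0.61, "tz": 0, "gripper": 1.5}]}}

```text
clock: 3.95
eef_pos: [532.4, -62.8, 238.0]
tool_rot: [0.644, 3.074, -0.001]
force: [1.9, -1.8, 5.4]
gripper_width: 0.232
grip_force: 30.0
```

```bash
python3 f.py;python3 arc.py 532.3 -61.7 526.5 4 66 -85 -1.5 6
```

```text
t 3.95 pos [532.4 -62.8 238. ] ang -84.5 r 66.1 Frad 2.0 Fback 1.7 grip 0.23212752862242483 30.000940353493206
0.16 -0.09
0.31 -0.16
0.47 -0.24
0.63 -0.3
0.79 -0.37
0.95 -0.43
[521.9 -61.8] -94.0
```

```bash
python3 arc.py 532.3 -61.7 526.3 3.2 66 -85 -1.5 6; python3 arc.py 521.7 -62.6 526.3 3.2 66 -94 -1.5 6;
```

```text
0.14 -0.17
0.3 -0.25
0.45 -0.32
0.61 -0.39
0.77 -0.45
0.93 -0.51
[521.7 -62.6] -94.0
0.16 -0.06
0.33 -0.11
0.49 -0.16
0.66 -0.2
0.83 -0.24
1.0 -0.27
[511.5 -61.1] -103.0
```

{"fn": "jog_arm", "kwargs": {"increments": [{"wx": 0, "wy": 0, "wz": 0, "tx": 0.14, "ty": -0.13, "tz": 0, "gripper": 1.5}, {"wx": 0, "wy": 0, "wz": 0, "tx": 0.3, "ty": -0.23, "tz": 0, "gripper": 1.5}, {"wx": 0, "wy": 0, "wz": 0, "tx": 0.45, "ty": -0.32, "tz": 0, "gripper": 1.5}, {"wx": 0, "wy": 0, "wz": 0, "tx": 0.61, "ty": -0.39, "tz": 0, "gripper": 1.5}, {"wx": 0, "wy": 0, "wz": 0, "tx": 0.77, "ty": -0.45, "tz": 0, "gripper": 1.5}, {"wx": 0, "wy": 0, "wz": 0, "tx": 0.93, "ty": -0.51, "tz": 0, "gripper": 1.5}]}}

```text
clock: 4.45
eef_pos: [521.8, -62.7, 237.9]
tool_rot: [0.642, 3.074, 0.001]
force: [2.5, 1.5, 6.1]
gripper_width: 0.232
grip_force: 30.0
```

```bash
python3 f.py
```

```text
t 4.45 pos [521.8 -62.7 237.9] ang -93.6 r 65.9 Frad -1.7 Fback 2.4 grip 0.23195713389547945 30.00111859990284
```

{"fn": "jog_arm", "kwargs": {"increments": [{"wx": 0, "wy": 0, "wz": 0, "tx": 0.16, "ty": -0.05, "tz": 0, "gripper": 1.5}, {"wx": 0, "wy": 0, "wz": 0, "tx": 0.33, "ty": -0.1, "tz": 0, "gripper": 1.5}, {"wx": 0, "wy": 0, "wz": 0, "tx": 0.49, "ty": -0.15, "tz": 0, "gripper": 1.5}, {"wx": 0, "wy": 0, "wz": 0, "tx": 0.66, "ty": -0.19, "tz": 0, "gripper": 1.5}, {"wx": 0, "wy": 0, "wz": 0, "tx": 0.83, "ty": -0.23, "tz": 0, "gripper": 1.5}, {"wx": 0, "wy": 0, "wz": 0, "tx": 1.0, "ty": -0.27, "tz": 0, "gripper": 1.5}]}}

```text
clock: 4.95
eef_pos: [511.6, -61.0, 237.9]
tool_rot: [0.642, 3.074, 0.001]
force: [1.6, 1.6, 5.5]
gripper_width: 0.234
grip_force: 30.0
```

```bash
python3 f.py;python3 arc.py 511.5 -61.1 526.3 3.4 66 -103 -1.5 6;python3 arc.py 501.7 -57.9 526.3 3.4 66 -112 -1.5 6
```

```text
t 4.95 pos [511.6 -61.  237.9] ang -102.6 r 65.6 Frad -1.9 Fback 1.2 grip 0.23441504220340675 30.00099292374216
0.18 -0.01
0.35 -0.04
0.52 -0.06
0.7 -0.08
0.87 -0.09
1.04 -0.09
[501.6 -57.8] -112.0
0.19 0.0
0.36 0.0
0.53 0.01
0.71 0.02
0.88 0.04
1.05 0.06
[492.3 -53.2] -121.0
```

{"fn": "jog_arm", "kwargs": {"increments": [{"wx": 0, "wy": 0, "wz": 0, "tx": 0.18, "ty": -0.01, "tz": 0, "gripper": 1.5}, {"wx": 0, "wy": 0, "wz": 0, "tx": 0.35, "ty": -0.04, "tz": 0, "gripper": 1.5}, {"wx": 0, "wy": 0, "wz": 0, "tx": 0.52, "ty": -0.06, "tz": 0, "gripper": 1.5}, {"wx": 0, "wy": 0, "wz": 0, "tx": 0.7, "ty": -0.08, "tz": 0, "gripper": 1.5}, {"wx": 0, "wy": 0, "wz": 0, "tx": 0.87, "ty": -0.09, "tz": 0, "gripper": 1.5}, {"wx": 0, "wy": 0, "wz": 0, "tx": 1.04, "ty": -0.09, "tz": 0, "gripper": 1.5}]}}

```text
clock: 5.45
eef_pos: [501.8, -57.7, 237.9]
tool_rot: [0.642, 3.074, 0.001]
force: [2.2, 0.9, 6.8]
gripper_width: 0.228
grip_force: 30.0
```

```bash
python3 f.py;for a in -112 -121 -130 -139;do python3 arc.py $(python3 -c "import math;a=math.radians($a);print(526.3+66*math.cos(a),3.4+66*math.sin(a))") 526.3 3.4 66 $a -1.5 6;done
```

```text
t 5.45 pos [501.8 -57.7 237.9] ang -111.7 r 65.3 Frad -1.7 Fback 1.7 grip 0.22815820425716687 30.000993822613964
0.17 -0.0
0.35 -0.0
0.52 0.01
0.69 0.02
0.86 0.03
1.03 0.05
[492.3 -53.2] -121.0
0.17 0.02
0.34 0.05
0.51 0.09
0.68 0.12
0.85 0.17
1.01 0.21
[483.9 -47.2] -130.0
0.17 0.05
0.33 0.11
0.49 0.17
0.65 0.23
0.81 0.3
0.97 0.37
[476.5 -39.9] -139.0
0.16 0.08
0.31 0.16
0.46 0.24
0.61 0.33
0.75 0.42
0.9 0.52
[470.3 -31.6] -148.0
```

{"fn": "jog_arm", "kwargs": {"increments": [{"wx": 0, "wy": 0, "wz": 0, "tx": 0.17, "ty": 0, "tz": 0, "gripper": 1.5}, {"wx": 0, "wy": 0, "wz": 0, "tx": 0.35, "ty": 0, "tz": 0, "gripper": 1.5}, {"wx": 0, "wy": 0, "wz": 0, "tx": 0.52, "ty": 0.01, "tz": 0, "gripper": 1.5}, {"wx": 0, "wy": 0, "wz": 0, "tx": 0.69, "ty": 0.02, "tz": 0, "gripper": 1.5}, {"wx": 0, "wy": 0, "wz": 0, "tx": 0.86, "ty": 0.03, "tz": 0, "gripper": 1.5}, {"wx": 0, "wy": 0, "wz": 0, "tx": 1.03, "ty": 0.05, "tz": 0, "gripper": 1.5}]}}

```text
clock: 5.95
eef_pos: [492.7, -53.0, 237.9]
tool_rot: [0.642, 3.074, 0.001]
force: [3.8, 1.7, 5.4]
gripper_width: 0.232
grip_force: 30.0
```

```bash
python3 f.py
```

```text
t 5.95 pos [492.7 -53.  237.9] ang -120.8 r 65.1 Frad -3.5 Fback 2.4 grip 0.23171061590026223 30.0007284192543
```

{"fn": "jog_arm", "kwargs": {"increments": [{"wx": 0, "wy": 0, "wz": 0, "tx": 0.17, "ty": 0.04, "tz": 0, "gripper": 1.5}, {"wx": 0, "wy": 0, "wz": 0, "tx": 0.33, "ty": 0.09, "tz": 0, "gripper": 1.5}, {"wx": 0, "wy": 0, "wz": 0, "tx": 0.5, "ty": 0.15, "tz": 0, "gripper": 1.5}, {"wx": 0, "wy": 0, "wz": 0, "tx": 0.66, "ty": 0.19, "tz": 0, "gripper": 1.5}, {"wx": 0, "wy": 0, "wz": 0, "tx": 0.83, "ty": 0.24, "tz": 0, "gripper": 1.5}, {"wx": 0, "wy": 0, "wz": 0, "tx": 0.99, "ty": 0.28, "tz": 0, "gripper": 1.5}]}}

```text
clock: 6.45
eef_pos: [484.6, -46.9, 237.9]
tool_rot: [0.642, 3.074, 0.001]
force: [3.6, 1.0, 6.0]
gripper_width: 0.237
grip_force: 30.0
```

```bash
python3 f.py
```

```text
t 6.45 pos [484.6 -46.9 237.9] ang -129.7 r 64.8 Frad -3.0 Fback 2.1 grip 0.23749041058219975 30.000830769713502
```

{"fn": "jog_arm", "kwargs": {"increments": [{"wx": 0, "wy": 0, "wz": 0, "tx": 0.16, "ty": 0.06, "tz": 0, "gripper": 1.5}, {"wx": 0, "wy": 0, "wz": 0, "tx": 0.32, "ty": 0.13, "tz": 0, "gripper": 1.5}, {"wx": 0, "wy": 0, "wz": 0, "tx": 0.48, "ty": 0.2, "tz": 0, "gripper": 1.5}, {"wx": 0, "wy": 0, "wz": 0, "tx": 0.63, "ty": 0.27, "tz": 0, "gripper": 1.5}, {"wx": 0, "wy": 0, "wz": 0, "tx": 0.79, "ty": 0.34, "tz": 0, "gripper": 1.5}, {"wx": 0, "wy": 0, "wz": 0, "tx": 0.94, "ty": 0.41, "tz": 0, "gripper": 1.5}]}}

```text
clock: 6.95
eef_pos: [477.5, -39.7, 237.9]
tool_rot: [0.643, 3.074, -0.0]
force: [2.0, -0.9, 5.8]
gripper_width: 0.229
grip_force: 30.0
```

```bash
python3 f.py
```

```text
t 6.95 pos [477.5 -39.7 237.9] ang -138.6 r 64.6 Frad -0.9 Fback 2.0 grip 0.22928922890212192 30.001037870824803
```

```bash
python3 - <<'E'
import numpy as np;from scipy.optimize import least_squares as L
P=np.array([[555.8,-56.8],[521.8,-62.7],[511.6,-61],[501.8,-57.7],[492.7,-53],[484.6,-46.9],[477.5,-39.7]])
print(L(lambda c:np.hypot(*(P-c).T)-66,[526,3]).x)
c=L(lambda c:np.hypot(*(P-c).T)-66,[526,3]).x;print(np.degrees(np.arctan2(-39.7-c[1],477.5-c[0])))
E
for a in -138 -147 -156;do python3 arc.py $(python3 -c "import math;a=math.radians($a);print(527.2+66*math.cos(a),3.7+66*math.sin(a))") 527.2 3.7 66 $a -1.5 6;done
```

```text
[527.80109508   2.97776766]
-139.68719087547277
0.16 0.07
0.31 0.15
0.46 0.23
0.61 0.32
0.76 0.41
0.91 0.5
[471.8 -32.2] -147.0
0.14 0.1
0.28 0.2
0.42 0.3
0.56 0.41
0.69 0.52
0.82 0.64
[466.9 -23.1] -156.0
0.13 0.12
0.25 0.24
0.37 0.36
0.49 0.49
0.6 0.62
0.71 0.76
[463.4 -13.4] -165.0
```

{"fn": "jog_arm", "kwargs": {"increments": [{"wx": 0, "wy": 0, "wz": 0, "tx": 0.15, "ty": 0.08, "tz": 0, "gripper": 1.5}, {"wx": 0, "wy": 0, "wz": 0, "tx": 0.3, "ty": 0.17, "tz": 0, "gripper": 1.5}, {"wx": 0, "wy": 0, "wz": 0, "tx": 0.45, "ty": 0.26, "tz": 0, "gripper": 1.5}, {"wx": 0, "wy": 0, "wz": 0, "tx": 0.6, "ty": 0.35, "tz": 0, "gripper": 1.5}, {"wx": 0, "wy": 0, "wz": 0, "tx": 0.74, "ty": 0.45, "tz": 0, "gripper": 1.5}, {"wx": 0, "wy": 0, "wz": 0, "tx": 0.88, "ty": 0.55, "tz": 0, "gripper": 1.5}]}}

```text
clock: 7.45
eef_pos: [471.6, -31.4, 237.9]
tool_rot: [0.643, 3.074, -0.001]
force: [1.3, -1.4, 7.5]
gripper_width: 0.231
grip_force: 30.0
```

```bash
sed -i 's/\[526,3\]/[527.8,3]/' f.py;python3 f.py
```

```text
t 7.45 pos [471.6 -31.4 237.9] ang -148.6 r 65.9 Frad -0.4 Fback 1.8 grip 0.23099545881111003 30.00129592604935
```

Next arc: -148.6 to -157.6.

{"fn": "jog_arm", "kwargs": {"increments": [{"wx": 0, "wy": 0, "wz": 0, "tx": 0.14, "ty": 0.1, "tz": 0, "gripper": 1.5}, {"wx": 0, "wy": 0, "wz": 0, "tx": 0.28, "ty": 0.2, "tz": 0, "gripper": 1.5}, {"wx": 0, "wy": 0, "wz": 0, "tx": 0.41, "ty": 0.31, "tz": 0, "gripper": 1.5}, {"wx": 0, "wy": 0, "wz": 0, "tx": 0.54, "ty": 0.42, "tz": 0, "gripper": 1.5}, {"wx": 0, "wy": 0, "wz": 0, "tx": 0.67, "ty": 0.54, "tz": 0, "gripper": 1.5}, {"wx": 0, "wy": 0, "wz": 0, "tx": 0.8, "ty": 0.66, "tz": 0, "gripper": 1.5}]}}

```text
clock: 7.95
eef_pos: [466.9, -22.1, 237.9]
tool_rot: [0.643, 3.074, -0.001]
force: [1.3, -2.1, 6.8]
gripper_width: 0.234
grip_force: 30.0
```

```bash
python3 f.py; for a in -157.6 -166.6 -175.6 -184.6 -193.6 -202.6;do python3 arc.py $(python3 -c "import math;a=math.radians($a);print(527.8+66*math.cos(a),3+66*math.sin(a))") 527.8 3 66 $a -1.5 6;done
```

```text
t 7.95 pos [466.9 -22.1 237.9] ang -157.6 r 65.9 Frad -0.4 Fback 2.4 grip 0.23396115246666996 30.001169445749838
0.12 0.12
0.24 0.25
0.36 0.37
0.47 0.51
0.58 0.64
0.69 0.78
[463.6 -12.3] -166.6
0.1 0.14
0.2 0.28
0.3 0.43
0.39 0.57
0.47 0.72
0.56 0.87
[462.   -2.1] -175.6
0.08 0.15
0.15 0.31
0.23 0.47
0.29 0.63
0.35 0.79
0.41 0.95
[462.    8.3] -184.6
0.05 0.16
0.1 0.33
0.15 0.5
0.19 0.66
0.23 0.83
0.26 1.0
[463.7  18.5] -193.6
0.03 0.17
0.05 0.34
0.07 0.51
0.08 0.69
0.09 0.86
0.1 1.03
[466.9  28.4] -202.6
0.0 0.17
-0.0 0.35
-0.01 0.52
-0.02 0.69
-0.04 0.86
-0.06 1.03
[471.6  37.6] -211.6
```

{"fn": "jog_arm", "kwargs": {"increments": [{"wx": 0, "wy": 0, "wz": 0, "tx": 0.12, "ty": 0.12, "tz": 0, "gripper": 1.5}, {"wx": 0, "wy": 0, "wz": 0, "tx": 0.24, "ty": 0.25, "tz": 0, "gripper": 1.5}, {"wx": 0, "wy": 0, "wz": 0, "tx": 0.36, "ty": 0.37, "tz": 0, "gripper": 1.5}, {"wx": 0, "wy": 0, "wz": 0, "tx": 0.47, "ty": 0.51, "tz": 0, "gripper": 1.5}, {"wx": 0, "wy": 0, "wz": 0, "tx": 0.58, "ty": 0.64, "tz": 0, "gripper": 1.5}, {"wx": 0, "wy": 0, "wz": 0, "tx": 0.69, "ty": 0.78, "tz": 0, "gripper": 1.5}]}}

```text
clock: 8.45
eef_pos: [463.7, -12.3, 237.9]
tool_rot: [0.643, 3.074, -0.001]
force: [0.7, -3.3, 7.3]
gripper_width: 0.23
grip_force: 30.0
```

```bash
python3 f.py
```

```text
t 8.45 pos [463.7 -12.3 237.9] ang -166.6 r 65.9 Frad 0.1 Fback 3.4 grip 0.23006388127972466 30.0011926094885
```

{"fn": "jog_arm", "kwargs": {"increments": [{"wx": 0, "wy": 0, "wz": 0, "tx": 0.1, "ty": 0.14, "tz": 0, "gripper": 1.5}, {"wx": 0, "wy": 0, "wz": 0, "tx": 0.2, "ty": 0.28, "tz": 0, "gripper": 1.5}, {"wx": 0, "wy": 0, "wz": 0, "tx": 0.3, "ty": 0.43, "tz": 0, "gripper": 1.5}, {"wx": 0, "wy": 0, "wz": 0, "tx": 0.39, "ty": 0.57, "tz": 0, "gripper": 1.5}]}}

```text
clock: 8.78
eef_pos: [462.5, -6.3, 237.9]
tool_rot: [0.644, 3.074, -0.002]
force: [1.7, -4.9, 6.7]
gripper_width: 0.23
grip_force: 30.0
```

```bash
python3 f.py
```

```text
t 8.78 pos [462.5  -6.3 237.9] ang -171.9 r 66.0 Frad -1.0 Fback 5.1 grip 0.2301828418287316 30.000991666020127
```

```bash
for a in -172.6 -177.6 -182.6 -187.6 -192.6 -197.6;do python3 arc.py $(python3 -c "import math;a=math.radians($a);print(527.8+66*math.cos(a),3+66*math.sin(a))") 527.8 3 66 $a -1.25 4;done
```

```text
0.07 0.12
0.14 0.25
0.21 0.38
0.27 0.51
[4.619e+02 2.000e-01] -177.6
0.06 0.13
0.12 0.26
0.18 0.39
0.23 0.53
[461.9   6. ] -182.6
0.05 0.13
0.1 0.27
0.14 0.41
0.18 0.55
[462.4  11.7] -187.6
0.04 0.14
0.07 0.28
0.11 0.42
0.13 0.56
[463.4  17.4] -192.6
0.03 0.14
0.05 0.28
0.07 0.43
0.09 0.57
[464.9  23. ] -197.6
0.01 0.14
0.02 0.29
0.03 0.43
0.04 0.57
[466.9  28.4] -202.6
```

{"fn": "jog_arm", "kwargs": {"increments": [{"wx": 0, "wy": 0, "wz": 0, "tx": 0.07, "ty": 0.12, "tz": 0, "gripper": 1.5}, {"wx": 0, "wy": 0, "wz": 0, "tx": 0.14, "ty": 0.25, "tz": 0, "gripper": 1.5}, {"wx": 0, "wy": 0, "wz": 0, "tx": 0.21, "ty": 0.38, "tz": 0, "gripper": 1.5}, {"wx": 0, "wy": 0, "wz": 0, "tx": 0.27, "ty": 0.51, "tz": 0, "gripper": 1.5}]}}

```text
clock: 9.12
eef_pos: [462.0, -1.2, 237.9]
tool_rot: [0.645, 3.073, -0.004]
force: [1.6, -6.7, 7.8]
gripper_width: 0.234
grip_force: 30.0
```

```bash
python3 f.py
```

```text
t 9.12 pos [462.   -1.2 237.9] ang -176.4 r 65.9 Frad -1.2 Fback 6.8 grip 0.2337623865078131 30.00125913975353
```

{"fn": "jog_arm", "kwargs": {"increments": [{"wx": 0, "wy": 0, "wz": 0, "tx": 0.06, "ty": 0.13, "tz": 0, "gripper": 1.5}, {"wx": 0, "wy": 0, "wz": 0, "tx": 0.12, "ty": 0.26, "tz": 0, "gripper": 1.5}, {"wx": 0, "wy": 0, "wz": 0, "tx": 0.18, "ty": 0.39, "tz": 0, "gripper": 1.5}, {"wx": 0, "wy": 0, "wz": 0, "tx": 0.23, "ty": 0.53, "tz": 0, "gripper": 1.5}]}}

```text
clock: 9.45
eef_pos: [461.9, 4.4, 237.9]
tool_rot: [0.646, 3.074, -0.004]
force: [-0.2, -8.3, 8.9]
gripper_width: 0.232
grip_force: 30.0
```

```bash
python3 f.py
```

```text
t 9.45 pos [461.9   4.4 237.9] ang 178.8 r 65.9 Frad 0.0 Fback 8.3 grip 0.23215031050492696 30.00153013934323
```

{"fn": "jog_arm", "kwargs": {"increments": [{"wx": 0, "wy": 0, "wz": 0, "tx": 0.05, "ty": 0.13, "tz": 0, "gripper": 1.5}, {"wx": 0, "wy": 0, "wz": 0, "tx": 0.1, "ty": 0.27, "tz": 0, "gripper": 1.5}, {"wx": 0, "wy": 0, "wz": 0, "tx": 0.14, "ty": 0.41, "tz": 0, "gripper": 1.5}, {"wx": 0, "wy": 0, "wz": 0, "tx": 0.18, "ty": 0.55, "tz": 0, "gripper": 1.5}]}}

```text
clock: 9.78
eef_pos: [462.3, 10.5, 237.8]
tool_rot: [0.645, 3.074, -0.003]
force: [-0.1, -7.1, 9.4]
gripper_width: 0.231
grip_force: 30.0
```

```bash
python3 f.py
```

```text
t 9.78 pos [462.3  10.5 237.8] ang 173.5 r 65.9 Frad -0.7 Fback 7.0 grip 0.23091820938919957 30.001545172417536
```

{"fn": "jog_arm", "kwargs": {"increments": [{"wx": 0, "wy": 0, "wz": 0, "tx": 0.04, "ty": 0.14, "tz": 0, "gripper": 1.5}, {"wx": 0, "wy": 0, "wz": 0, "tx": 0.07, "ty": 0.28, "tz": 0, "gripper": 1.5}, {"wx": 0, "wy": 0, "wz": 0, "tx": 0.11, "ty": 0.42, "tz": 0, "gripper": 1.5}, {"wx": 0, "wy": 0, "wz": 0, "tx": 0.13, "ty": 0.56, "tz": 0, "gripper": 1.5}]}}

```text
clock: 10.12
eef_pos: [463.3, 16.7, 237.9]
tool_rot: [0.645, 3.075, -0.002]
force: [-1.0, -4.3, 9.5]
gripper_width: 0.233
grip_force: 30.0
```

```bash
python3 f.py
```

```text
t 10.12 pos [463.3  16.7 237.9] ang 168.0 r 65.9 Frad 0.1 Fback 4.4 grip 0.232960904237913 30.00155952948262
```

{"fn": "jog_arm", "kwargs": {"increments": [{"wx": 0, "wy": 0, "wz": 0, "tx": 0.03, "ty": 0.14, "tz": 0, "gripper": 1.5}, {"wx": 0, "wy": 0, "wz": 0, "tx": 0.05, "ty": 0.28, "tz": 0, "gripper": 1.5}, {"wx": 0, "wy": 0, "wz": 0, "tx": 0.07, "ty": 0.43, "tz": 0, "gripper": 1.5}, {"wx": 0, "wy": 0, "wz": 0, "tx": 0.09, "ty": 0.57, "tz": 0, "gripper": 1.5}]}}

```text
clock: 10.45
eef_pos: [464.9, 22.6, 237.9]
tool_rot: [0.644, 3.075, -0.002]
force: [-0.7, -4.0, 8.7]
gripper_width: 0.229
grip_force: 30.0
```

```bash
python3 f.py
```

```text
t 10.45 pos [464.9  22.6 237.9] ang 162.7 r 65.9 Frad -0.5 Fback 4.0 grip 0.22909950382352848 30.001209933834616
```

{"fn": "jog_arm", "kwargs": {"increments": [{"wx": 0, "wy": 0, "wz": 0, "tx": 0.01, "ty": 0.14, "tz": 0, "gripper": 1.5}, {"wx": 0, "wy": 0, "wz": 0, "tx": 0.02, "ty": 0.29, "tz": 0, "gripper": 1.5}, {"wx": 0, "wy": 0, "wz": 0, "tx": 0.03, "ty": 0.43, "tz": 0, "gripper": 1.5}, {"wx": 0, "wy": 0, "wz": 0, "tx": 0.04, "ty": 0.57, "tz": 0, "gripper": 1.5}]}}

```text
clock: 10.78
eef_pos: [466.8, 28.0, 237.9]
tool_rot: [0.644, 3.075, -0.002]
force: [-0.0, -3.6, 8.7]
gripper_width: 0.233
grip_force: 30.0
```

```bash
python3 f.py
```

```text
t 10.78 pos [466.8  28.  237.9] ang 157.8 r 65.9 Frad -1.3 Fback 3.4 grip 0.23257099879214116 30.001212414790643
```

{"fn": "jog_arm", "kwargs": {"increments": [{"wx": 0, "wy": 0, "wz": 0, "tx": 0.0, "ty": 0.12, "tz": 0, "gripper": 1.5}, {"wx": 0, "wy": 0, "wz": 0, "tx": 0.0, "ty": 0.23, "tz": 0, "gripper": 1.5}, {"wx": 0, "wy": 0, "wz": 0, "tx": 0.0, "ty": 0.35, "tz": 0, "gripper": 1.5}]}}

```text
clock: 11.03
eef_pos: [468.2, 31.1, 237.9]
tool_rot: [0.644, 3.075, -0.002]
force: [-0.3, -2.7, 9.1]
gripper_width: 0.233
grip_force: 30.0
```

```bash
python3 f.py
```

```text
t 11.03 pos [468.2  31.1 237.9] ang 154.8 r 65.9 Frad -0.9 Fback 2.6 grip 0.23307162991858105 30.001247893378604
```

{"fn": "jog_arm", "kwargs": {"increments": [{"wx": 0, "wy": 0, "wz": 0, "tx": 0.0, "ty": -0.05, "tz": 0, "gripper": 1.5}, {"wx": 0, "wy": 0, "wz": 0, "tx": 0.0, "ty": -0.1, "tz": 0, "gripper": 1.5}, {"wx": 0, "wy": 0, "wz": 0, "tx": 0.0, "ty": -0.15, "tz": 0, "gripper": 1.5}]}}

```text
clock: 11.28
eef_pos: [468.1, 31.0, 237.9]
tool_rot: [0.642, 3.074, 0.001]
force: [4.3, 1.4, 5.8]
gripper_width: 0.235
grip_force: 30.0
```

```bash
python3 f.py
```

```text
t 11.28 pos [468.1  31.  237.9] ang 154.9 r 66.0 Frad -3.3 Fback -3.1 grip 0.23513974557157138 30.000145719823195
```

{"fn": "jog_arm", "kwargs": {"increments": [{"wx": 0, "wy": 0, "wz": 0, "tx": 0.0, "ty": 0.08, "tz": 0, "gripper": 1.5}, {"wx": 0, "wy": 0, "wz": 0, "tx": 0.0, "ty": 0.08, "tz": 0, "gripper": 1.5}, {"wx": 0, "wy": 0, "wz": 0, "tx": 0.0, "ty": 0.08, "tz": 0, "gripper": 1.5}, {"wx": 0, "wy": 0, "wz": 0, "tx": 0.0, "ty": 0.08, "tz": 0, "gripper": 1.5}, {"wx": 0, "wy": 0, "wz": 0, "tx": 0.0, "ty": 0.08, "tz": 0, "gripper": 1.5}, {"wx": 0, "wy": 0, "wz": 0, "tx": 0.0, "ty": 0.08, "tz": 0, "gripper": 2.5}, {"wx": 0, "wy": 0, "wz": 0, "tx": 0.0, "ty": 0.08, "tz": 0, "gripper": 3.5}, {"wx": 0, "wy": 0, "wz": 0, "tx": 0.0, "ty": 0.08, "tz": 0, "gripper": 4.5}, {"wx": 0, "wy": 0, "wz": 0, "tx": 0.0, "ty": 0.08, "tz": 0, "gripper": 4.5}, {"wx": 0, "wy": 0, "wz": 0, "tx": 0.0, "ty": 0.08, "tz": 0, "gripper": 4.5}, {"wx": 0, "wy": 0, "wz": 0, "tx": 0.0, "ty": 0.08, "tz": 0, "gripper": 4.5}]}}

```text
clock: 12.2
eef_pos: [467.8, 31.7, 237.3]
tool_rot: [-0.642, -3.075, 0.0]
force: [-0.4, 0.9, -0.2]
gripper_width: 0.499
grip_force: 0.0
```

{"fn": "jog_arm", "kwargs": {"increments": [{"wx": 0, "wy": 0, "wz": 0, "tx": 0.0, "ty": 0, "tz": -1, "gripper": 4.5}, {"wx": 0, "wy": 0, "wz": 0, "tx": 0.0, "ty": 0, "tz": -3, "gripper": 4.5}, {"wx": 0, "wy": 0, "wz": 0, "tx": 0.0, "ty": 0, "tz": -5, "gripper": 4.5}, {"wx": 0, "wy": 0, "wz": 0, "tx": 0.0, "ty": 0, "tz": -7.2, "gripper": 4.5}, {"wx": 0, "wy": 0, "wz": 0, "tx": 0.0, "ty": 0, "tz": -7.2, "gripper": 0}, {"wx": 0, "wy": 0, "wz": 0, "tx": 0.0, "ty": 0, "tz": -7.2, "gripper": 0}]}}

```text
clock: 12.7
eef_pos: [468.6, 31.8, 311.0]
tool_rot: [0.642, 3.073, 0.002]
force: [-0.8, 0.2, -0.6]
gripper_width: 0.437
grip_force: 0.0
```

```bash
python3 - <<'E'
from h import *;from cell import snapshot,monitor
s=snapshot('scene');st=monitor.get_state();print(st['clock'],st['eef_pos'],st['force'])
print(blobs(s,'r',(285,200,380,290)),blobs(s,'y',(330,150,390,215)))
h=np.array([527.8,3]);
for a in(-195,-205,-215):print(a,pix(s,[h[0]+66*np.cos(np.radians(a)),h[1]+66*np.sin(np.radians(a)),254]))
cv2.imwrite('pics/r.png',cv2.resize(s['pixels'][140:300,260:420],(640,600)))
E
```

```text
12.75 [468.06395131  31.77208577 309.84190321] [ 0.34327154  0.64724074 -0.68536926]
[([312, 205, 9, 16, 110], [316.1, 212.2]), ([295, 236, 77, 43, 692], [333.5, 264.4])] [([355, 172, 6, 15, 82], [357.5, 179.0])]
-195 [312.39412954 209.46708091]
-205 [315.96803449 206.88628654]
-215 [320.02852609 204.83505795]
```

View pics/r.png

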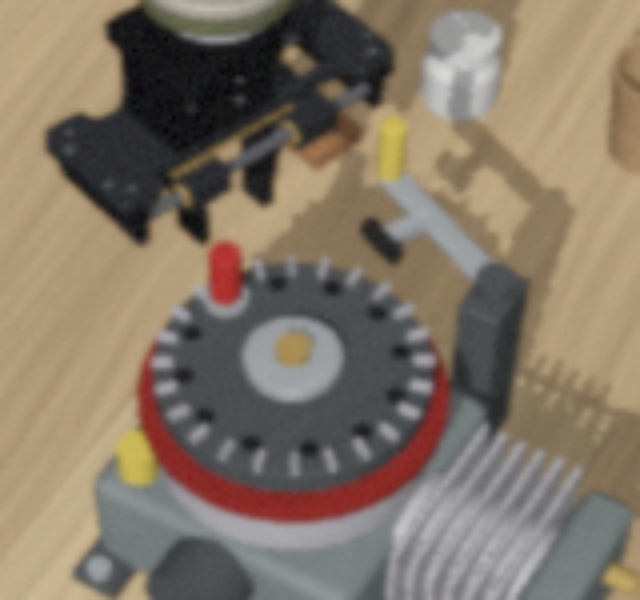

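The wheel stays: knob at (316,206) top, matching -205°. The post is still at (357.5,179), brake off. Now I'll move to the outer side of the post with closed fingers.

{"fn": "jog_arm", "kwargs": {"increments": [{"wx": 0, "wy": 0, "wz": 0, "tx": 0.3, "ty": 2.5, "tz": 0, "gripper": 0}, {"wx": 0, "wy": 0, "wz": 0, "tx": 0.7, "ty": 5.5, "tz": 0, "gripper": 0}, {"wx": 0, "wy": 0, "wz": 0, "tx": 1.1, "ty": 8.7, "tz": 0, "gripper": 0}, {"wx": 0, "wy": 0, "wz": 0, "tx": 1.5, "ty": 12, "tz": 0, "gripper": 0}, {"wx": 0, "wy": 0, "wz": 0, "tx": 1.9, "ty": 15.2, "tz": 0, "gripper": 0}, {"wx": 0, "wy": 0, "wz": 0, "tx": 2.3, "ty": 18.5, "tz": 0, "gripper": 0}, {"wx": 0, "wy": 0, "wz": 0, "tx": 2.5, "ty": 20.8, "tz": 0, "gripper": 0}, {"wx": 0, "wy": 0, "wz": 0, "tx": 2.5, "ty": 20.8, "tz": 0, "gripper": 0}, {"wx": 0, "wy": 0, "wz": 0, "tx": 2.5, "ty": 20.8, "tz": 2.5, "gripper": 0}, {"wx": 0, "wy": 0, "wz": 0, "tx": 2.5, "ty": 20.8, "tz": 5, "gripper": 0}, {"wx": 0, "wy": 0, "wz": 0, "tx": 2.5, "ty": 20.8, "tz": 7, "gripper": 0}, {"wx": 0, "wy": 0, "wz": 0, "tx": 2.5, "ty": 20.8, "tz": 7.8, "gripper": 0}, {"wx": 0, "wy": 0, "wz": 0, "tx": 2.5, "ty": 20.8, "tz": 7.8, "gripper": 0}, {"wx": 0, "wy": 0, "wz": 0, "tx": 2.5, "ty": 20.8, "tz": 7.8, "gripper": 0}]}}

```text
clock: 13.92
eef_pos: [528.3, 232.2, 231.8]
tool_rot: [-0.643, -3.075, 0.0]
force: [-0.4, 0.1, -0.2]
gripper_width: 0.007
grip_force: 0.0
```

```bash
python3 - <<'E'
from h import *;from cell import snapshot,monitor
s=snapshot('scene');st=monitor.get_state();e=st['eef_pos'];print(st['clock'],e,st['force'],st['gripper_width'])
p=np.array([506,182.]);v=np.array([601.5,126]);r=115;a0=np.arctan2(*(p-v)[::-1])
T=np.radians(156.4);X=np.array([np.cos(T),np.sin(T)]);Y=np.array([np.sin(T),-np.cos(T)])
print(np.linalg.norm(p-v))
for th in np.arange(-.05,.48,.05):
    q=v+r*np.array([np.cos(a0+th),np.sin(a0+th)])+24*Y-e[:2];print(th.round(2),(q@X/10).round(2),(q@Y/10).round(2))
cv2.imwrite('pics/b.png',cv2.resize(s['pixels'][120:240,300:420],(600,600)))
E
```

```text
13.9667 [528.7593581  232.37733364 232.63827419] [ 0.22990932 -0.39547766  0.72390926] 0.0069919045763648414
110.70794912742264
-0.05 0.41 -2.51
0.0 0.49 -3.08
0.05 0.55 -3.65
0.1 0.57 -4.22
0.15 0.57 -4.8
0.2 0.54 -5.37
0.25 0.48 -5.94
0.3 0.39 -6.51
0.35 0.27 -7.07
0.4 0.12 -7.63
0.45 -0.05 -8.18
```

View pics/b.png

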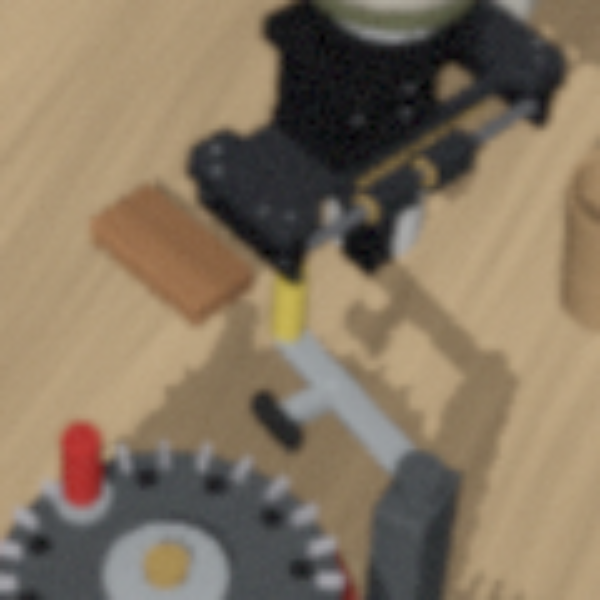

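The post (crop 290,310) lies ahead of the closed fingers (crop 370,245). I'll push gently.

{"fn": "jog_arm", "kwargs": {"increments": [{"wx": 0, "wy": 0, "wz": 0, "tx": 0.3, "ty": -0.8, "tz": 0, "gripper": 0}, {"wx": 0, "wy": 0, "wz": 0, "tx": 0.5, "ty": -1.6, "tz": 0, "gripper": 0}, {"wx": 0, "wy": 0, "wz": 0, "tx": 0.5, "ty": -2.2, "tz": 0, "gripper": 0}, {"wx": 0, "wy": 0, "wz": 0, "tx": 0.5, "ty": -2.6, "tz": 0, "gripper": 0}, {"wx": 0, "wy": 0, "wz": 0, "tx": 0.5, "ty": -2.9, "tz": 0, "gripper": 0}, {"wx": 0, "wy": 0, "wz": 0, "tx": 0.5, "ty": -3.2, "tz": 0, "gripper": 0}, {"wx": 0, "wy": 0, "wz": 0, "tx": 0.5, "ty": -3.5, "tz": 0, "gripper": 0}, {"wx": 0, "wy": 0, "wz": 0, "tx": 0.5, "ty": -3.8, "tz": 0, "gripper": 0}, {"wx": 0, "wy": 0, "wz": 0, "tx": 0.55, "ty": -4.2, "tz": 0, "gripper": 0}]}}

```text
clock: 14.72
eef_pos: [506.4, 196.6, 231.6]
tool_rot: [0.641, 3.075, 0.001]
force: [-1.0, 2.5, 1.4]
gripper_width: 0.005
grip_force: 1.3
```

{"fn": "jog_arm", "kwargs": {"increments": [{"wx": 0, "wy": 0, "wz": 0, "tx": 0, "ty": -0.4, "tz": 0, "gripper": 0}, {"wx": 0, "wy": 0, "wz": 0, "tx": 0, "ty": -0.8, "tz": 0, "gripper": 0}, {"wx": 0, "wy": 0, "wz": 0, "tx": 0, "ty": -1.2, "tz": 0, "gripper": 0}, {"wx": 0, "wy": 0, "wz": 0, "tx": -0.1, "ty": -1.6, "tz": 0, "gripper": 0}, {"wx": 0, "wy": 0, "wz": 0, "tx": -0.15, "ty": -2, "tz": 0, "gripper": 0}]}}

```text
clock: 15.13
eef_pos: [499.8, 176.6, 231.5]
tool_rot: [0.642, 3.075, 0.0]
force: [-0.9, 2.6, 0.4]
gripper_width: 0.009
grip_force: 1.1
```

```bash
python3 - <<'E'
from h import *;from cell import snapshot,monitor
s=snapshot('scene');st=monitor.get_state();print(st['clock'],st['eef_pos'],st['force'])
print(blobs(s,'y',(320,150,390,225)),blobs(s,'r',(300,195,330,225)))
v=np.array([601.5,126])
for th in np.arange(0,.46,.05):
    a=np.radians(149.6)+th;print(th.round(2),pix(s,[v[0]+112*np.cos(a),v[1]+112*np.sin(a),225]).round(1))
cv2.imwrite('pics/b2.png',cv2.resize(s['pixels'][120:240,300:420],(600,600)))
E
```

```text
15.1833 [499.78351463 175.76235085 231.54770048] [1.32051315 0.71198521 0.64695357]
[([346, 177, 8, 16, 98], [348.9, 184.4])] [([312, 205, 9, 16, 110], [316.1, 212.2])]
0.0 [356.6 177.7]
0.05 [354.8 178.7]
0.1 [353.1 179.6]
0.15 [351.4 180.7]
0.2 [349.9 181.8]
0.25 [348.3 183. ]
0.3 [346.9 184.3]
0.35 [345.6 185.6]
0.4 [344.3 187. ]
0.45 [343.1 188.4]
```

View pics/b2.png

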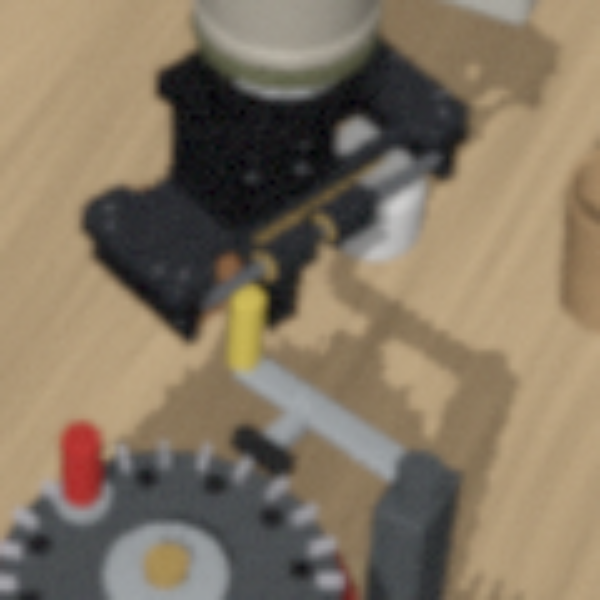

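The post is now at crop (247,325), about 0.27 rad, pushed at 2–3 N, and the wheel hasn't moved. I'll continue.

{"fn": "jog_arm", "kwargs": {"increments": [{"wx": 0, "wy": 0, "wz": 0, "tx": -0.05, "ty": -0.3, "tz": 0, "gripper": 0}, {"wx": 0, "wy": 0, "wz": 0, "tx": -0.12, "ty": -0.6, "tz": 0, "gripper": 0}, {"wx": 0, "wy": 0, "wz": 0, "tx": -0.2, "ty": -0.9, "tz": 0, "gripper": 0}, {"wx": 0, "wy": 0, "wz": 0, "tx": -0.25, "ty": -1.2, "tz": 0, "gripper": 0}, {"wx": 0, "wy": 0, "wz": 0, "tx": -0.3, "ty": -1.4, "tz": 0, "gripper": 0}]}}

```text
clock: 15.6
eef_pos: [497.0, 162.7, 231.5]
tool_rot: [-0.643, -3.075, 0.0]
force: [0.9, 2.7, 1.3]
gripper_width: 0.005
grip_force: 1.0
```

{"fn": "jog_arm", "kwargs": {"increments": [{"wx": 0, "wy": 0, "wz": 0, "tx": -0.05, "ty": -0.15, "tz": 0, "gripper": 0}, {"wx": 0, "wy": 0, "wz": 0, "tx": -0.1, "ty": -0.3, "tz": 0, "gripper": 0}]}}

```text
clock: 15.77
eef_pos: [496.7, 159.8, 231.5]
tool_rot: [-0.642, -3.075, -0.0]
force: [0.3, 1.9, -0.0]
gripper_width: 0.006
grip_force: 0.9
```

```bash
python3 - <<'E'
from h import *;from cell import snapshot,monitor
s=snapshot('scene');st=monitor.get_state();print(st['clock'],st['eef_pos'],st['force'])
print(blobs(s,'y',(320,150,390,225)),blobs(s,'r',(300,195,330,225)))
E
```

```text
15.8167 [496.7427066  159.49359735 231.53131931] [-0.01800126  2.42682756  0.79013711]
[([342, 181, 8, 16, 98], [345.0, 188.5])] [([312, 205, 9, 16, 112], [316.0, 212.2])]
```

{"fn": "jog_arm", "kwargs": {"increments": [{"wx": 0, "wy": 0, "wz": 0, "tx": -0.05, "ty": -0.15, "tz": 0, "gripper": 0}, {"wx": 0, "wy": 0, "wz": 0, "tx": -0.1, "ty": -0.3, "tz": 0, "gripper": 0}]}}

```text
clock: 15.98
eef_pos: [496.4, 156.9, 231.5]
tool_rot: [-0.642, -3.075, -0.0]
force: [-0.3, 1.4, 0.9]
gripper_width: 0.003
grip_force: 0.9
```

{"fn": "jog_arm", "kwargs": {"increments": [{"wx": 0, "wy": 0, "wz": 0, "tx": -0.05, "ty": -0.1, "tz": 0, "gripper": 0}, {"wx": 0, "wy": 0, "wz": 0, "tx": -0.07, "ty": -0.2, "tz": 0, "gripper": 0}]}}

```text
clock: 16.15
eef_pos: [496.3, 155.4, 231.6]
tool_rot: [0.641, 3.075, 0.002]
force: [0.6, 8.2, -0.6]
gripper_width: 0.007
grip_force: 3.5
```

The push force has risen to 8 N, so the lever is at its stop. I'll back off and lift.

{"fn": "jog_arm", "kwargs": {"increments": [{"wx": 0, "wy": 0, "wz": 0, "tx": 0, "ty": 0.5, "tz": 0, "gripper": 0}, {"wx": 0, "wy": 0, "wz": 0, "tx": 0, "ty": 1.5, "tz": 0, "gripper": 0}, {"wx": 0, "wy": 0, "wz": 0, "tx": 0, "ty": 3.5, "tz": 0, "gripper": 0}, {"wx": 0, "wy": 0, "wz": 0, "tx": 0, "ty": 6, "tz": 0, "gripper": 0}, {"wx": 0, "wy": 0, "wz": 0, "tx": 0, "ty": 8, "tz": -2, "gripper": 0}, {"wx": 0, "wy": 0, "wz": 0, "tx": 0, "ty": 9, "tz": -5, "gripper": 0}, {"wx": 0, "wy": 0, "wz": 0, "tx": 0, "ty": 9, "tz": -7, "gripper": 0}, {"wx": 0, "wy": 0, "wz": 0, "tx": 0, "ty": 9, "tz": -7, "gripper": 0}, {"wx": 0, "wy": 0, "wz": 0, "tx": 0, "ty": 9, "tz": -7, "gripper": 0}]}}

```text
clock: 16.9
eef_pos: [533.0, 237.7, 302.1]
tool_rot: [0.642, 3.074, 0.001]
force: [0.2, 0.4, -0.7]
gripper_width: 0.006
grip_force: 0.0
```

```bash
python3 - <<'E'
from h import *;from cell import snapshot,monitor
s=snapshot('scene');st=monitor.get_state();print(st['clock'],st['eef_pos'],st['force'])
print(blobs(s,'y',(320,150,390,225)),blobs(s,'r',(300,195,330,225)))
cv2.imwrite('pics/b3.png',cv2.resize(s['pixels'][120:240,300:420],(600,600)))
E
```

```text
16.95 [532.43850024 237.30816421 300.97955211] [-0.37462296  0.20869976  0.90872137]
[([341, 182, 7, 16, 101], [343.9, 189.5])] [([312, 205, 9, 16, 111], [316.0, 212.2])]
```

View pics/b3.png

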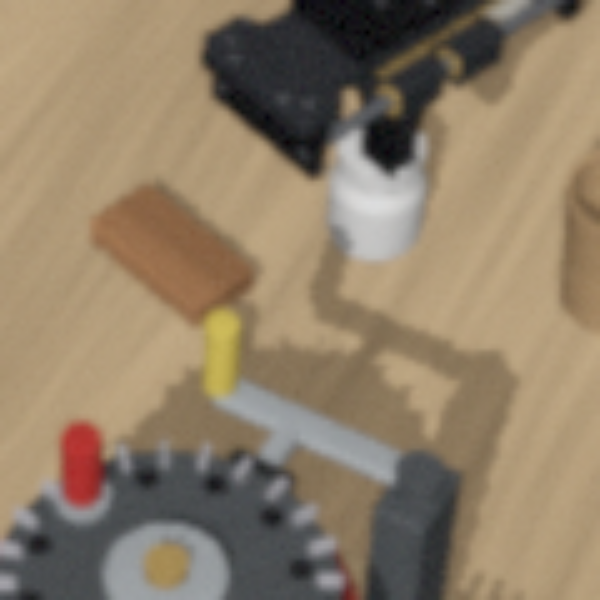

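The shoe is at the rim (crop 262,465), with the post at (222,350). The knob is unchanged at (82,465), and the hand is clear.

```bash
python3 -c "
from cell import job
print(job.sign_off())"
```

```text
the job is handed in; nothing more can be done
None
```

I turned the wheel clockwise over compression and left it about 10° past the top, where it stayed by itself. The brake lever is fully on at its stop and the hand is clear. I handed the job in at about 17 s; sign-off returned no verdict.

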